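# Run an engraving block up a sloping work board and clamp it

## Task

The engraving block (the dark wooden block with a brass plate on it) has to be set up on the sloping work board for engraving. Without lifting it, push it along the bench onto the foot of the board and up the slope until its front end rests squarely against the stop at the top, with its long side lying along the fence; then swing the cam lever fully round, until it points straight down the slope, so that the cam grips the block against the fence. Leave the other tools on the bench where they lie.

Things in the scene. Friction and masses are not known exactly. Their poses are not given: they have to be found in the camera images.
- block_center (a point): Centre of the loose engraving block, half-way up: dark wood, 100 mm long (its x), 72 wide (y), 25 high (z), brass plate screwed on top, about 0.6 kg, too wide to grasp; either end may go first. It starts flat on the bench beyond the foot of the slope, 5 to 45 mm clear of it, up to 13 degrees askew, 0 to 30 mm farther from the fence line than its final place.
- deck: Sloping top of the fixed wooden work board. Origin: inside corner of stop and fence, on the slope. x points up the slope (9 degrees), y across it towards the fence, z square to it. The slope meets the bench without a step at its foot, x = -160 mm, and spans y = -111 to 13 mm. With the block home, its centre is at (-50, -36, 12.5) mm in this frame.
- stop (a point): Middle of the face of the aluminium stop bar across the top of the slope, at (0, -36, 9) mm in the deck's frame; the bar is 90 mm long, 18 mm high, 20 mm thick.
- fence (a point): Middle of the face of the aluminium fence along the side of the slope, at (-70, 0, 7) mm in the deck's frame; the fence is 14 mm high, 12 mm thick and reaches from the stop to x = -140 mm, with a 15 mm lead-in flared away from the block's path below that.
- cam_lever (a joint): Angle of the cam lever (rad) about an axis square to the slope. It starts near 0, open, standing out sideways on the side away from the fence: the block then has 5 to 7 mm of side play. It grows as the lever swings clockwise (from above), down the slope; 1.50 is its end. From about 1.2 the cam squeezes the block. About 2 to 6 N at the knob; stays where left.
- lever_knob (a point): Half-way up the round black knob at the lever's end, 56 mm from the pivot: 19 mm in diameter, standing square to the slope, from 26 to 60 mm above it (this point 43.5 mm above it). The steel lever bar, 12 mm wide, lies 19 to 26 mm above the slope.
- cam_pivot (a point): Point on the cam's axis 43.5 mm above the slope, level with the knob's point, at (-55, -93, 43.5) mm in the deck's frame. The round steel cam, 27 mm in diameter, lies from 3 to 20 mm above the slope, its hub up to 30 mm. A block that rubs on the cam on its way up drags it shut and jams, so keep it near the fence.
- loupe: Black eye loupe, 34 mm wide, 30 mm high, standing on the bench; origin under its centre. Leave alone.
- puffer: Red-brown rubber air puffer, 88 mm long, 42 mm high; origin under its centre. Leave alone.
- hammer: Small hammer, 174 mm long, 10 mm high, lying; origin under its centre. Leave alone.
- dial_holder: Round brass dial holder with a white dial, 41 mm across, 6 mm high; origin under its centre. Leave alone.
- flush_cutter: Flush cutters with green sleeves, 99 mm long, 11 mm high, lying; origin under its centre. Leave alone.

How it is judged:
By the outcome, as a careful person would: the job done as asked, in the order asked, and still so for the second after the job is handed in, with the robot touching nothing.
It also fails if it takes over 64 s, if anything falls off the work surface, if the arm or the gripper's body presses on something with over 40 N, if the wrist force passes 120 N, or if a joint passes its speed limit or range.

## Robot

A 6-joint arm with a two-finger parallel gripper is mounted at the origin on the work surface; the furniture and walls round the work are solid. World frame = base frame: x ahead of the robot, y to its left, z up, the work surface at z = 0. Lengths are in mm, angles in degrees, forces in N, time in s.
With the tool pointing down it reaches from about 300 to 850 mm from the base axis. Payload 4.2 kg.
Tool frame: the origin (TCP) lies midway between the tips of the shut fingers; the grasp point (between the pads) lies 19 mm behind it (env.grip_point_offset is the distance from the TCP to the grasp point, in mm); z points along the fingers, x is the direction in which the jaws open and shut, and the axes are right-handed (so a half turn about z gives the same grasp; the last joint's range is limited). The gripper opens to 91 mm and grips with 3 to 60 N. Pads are 32 mm wide; open, the fingers measure 118 mm over their backs; the gripper's body (76 mm by 178 mm) begins 60 mm behind the grasp point.
Start: joints at [73.625, 18.312, 89.639, -0, 72.044, -1.146], TCP at [151.043, 554.823, 213.976] pointing down, gripper open.
Joint ranges: [-177.97, 177.97], [-48.28, 115.42], [12.27, 149.76], [-77.06, 257.06], [2.81, 150.46], [-146.56, 146.56]. Speed limits (degrees/s): [147.25, 147.25, 180, 180, 180, 180].

## Interface

Orientations are given as [roll, pitch, yaw] about the fixed x, y, z axes, in that order (R = Rz(yaw) Ry(pitch) Rx(roll)).
In Python, from workcell import env gives the robot as it stands.
- The arm moves only by the shell command python3 -m pendant 'ROWS' [FORCE]. ROWS is JSON, a list of rows, each an object with "xyz": the shift along the tool's x, y, z in m, a list of three; "roll": the turn about the tool's z in degrees; "jaw": the closure, from 0 (fully open) to 1 (shut). A call has exactly 8 rows; each row is the pose to reach, as a shift and turn from the pose commanded when the call began, along the tool's axes at that moment; what a row does not reach only later rows make up. A row lasts 1/8 s, in which the tool goes at most 62.5 mm and 10.7 degrees, less where a joint would pass 70% of its speed; a pose out of reach is approached as far as the arm can. A call with a gripper value outside its range is refused whole. The fingers move at their own pace and stop on an object; FORCE is the grip in N (left out, the last holds). Time passes only in rows, so rows that repeat a pose let the fingers close, or fill a call up. It gives the time, the measured TCP pose, the force and the opening at its end, in the units of the state.
- env.state(): the state, without advancing time (a new reading comes with each control period).
- env.grab_frame(name): name is "side" or "top" or "wrist"; returns (picture, depth): 400x640x3 uint8, blue, green, red; 400x640 float32, mm along the optical axis (not along the pixel's ray), 0 where there is no reading.
- env.camera_params(name): a dict with "camera_matrix" (3x3 intrinsics, pixels), "cam_to_world" (4x4, takes a point from camera to world coordinates); the wrist camera has in their place "hand_eye" (4x4, takes a point from camera to tool coordinates, whose origin is the TCP and whose axes are the tool frame's). Camera axes: x right, y up, looking along -z (the intrinsics and any distortion apply to the point x, -y, -z); pixel columns grow to the right and rows downward; lengths in mm; the calibration is good to about 2 mm. The wrist camera is an equidistant fisheye: a pixel r from the principal point sees the ray r / f radians off the axis. A picture is of the moment at which its call begins: read the wrist's pose just before it. camera_params takes no time and is no camera call.
- env.job_done(): hands the job in, once; it reports no verdict.
The state is a dict: "time_s": time; "qpos": joint angles; "qvel": joint speeds; "effort": joint torques, N m; "ee_pos": TCP position; "ee_rot": TCP orientation; "force": force on the tool from outside, world axes, zero at the start; "torque": the same for the moment, N m; "gripper_width": finger opening in mm.
Only numpy, scipy, OpenCV 4.12 (cv2) and the standard library are available. Lean on these libraries where they do the work, as an engineer would, in place of code of your own. Each camera call takes 0.05 s, during which the arm holds its last target. There are 200 camera calls.

## Working session

There is one attempt and no reset: what is moved stays moved. The work goes in short steps, Python scripts to look and compute and a shell command to move; the robot and the scene stay as the last step left them, time stands still between calls to the robot, and variables do not carry over. Pictures are saved under pics/ and viewed, about 8 in all and at most 12, crops included, and the job is handed in when it is done.

```bash
ls; mkdir -p pics
python3 - <<'E'
from workcell import env
import cv2,numpy as np
np.set_printoptions(precision=4,suppress=True)
s=env.state();print({k:np.round(v,3) for k,v in s.items()})
for n in("side","top","wrist"):
    p,d=env.grab_frame(n);cv2.imwrite(f"pics/{n}0.png",p);np.save(f"pics/{n}0.npy",d)
    print(n,env.camera_params(n), (d>0).mean())
E
```

```text
pics
{'time_s': np.float64(0.0), 'qpos': array([73.627, 18.352, 89.709,  0.001, 72.042, -1.147]), 'qvel': array([ 0.018, -0.087, -0.022,  0.064,  0.021, -0.041]), 'effort': array([ -0.   , -41.245, -23.198,   0.073,   0.046,  -0.   ]), 'ee_pos': array([150.87 , 554.322, 213.096]), 'ee_rot': array([-179.997,    0.103,   74.773]), 'force': array([ 1.017,  0.025, -0.038]), 'torque': array([-0.053,  0.04 , -0.007]), 'gripper_width': np.float64(91.015)}
side {'camera_matrix': array([[360.9261,   0.    , 319.9746],
       [  0.    , 360.9261, 201.904 ],
       [  0.    ,   0.    ,   1.    ]]), 'cam_to_world': array([[   0.6263,   -0.3937,    0.6729, 1144.0829],
       [   0.7792,    0.3434,   -0.5243, -505.0883],
       [  -0.0246,    0.8527,    0.5219,  505.6128],
       [   0.    ,    0.    ,    0.    ,    1.    ]])} 0.9877265625
top {'camera_matrix': array([[391.0845,   0.    , 319.0666],
       [  0.    , 391.0845, 196.9446],
       [  0.    ,   0.    ,   1.    ]]), 'cam_to_world': array([[  0.0076,   0.9945,  -0.1045, 454.3064],
       [ -1.    ,   0.0076,  -0.0012, -25.0137],
       [ -0.0004,   0.1045,   0.9945, 968.6334],
       [  0.    ,   0.    ,   0.    ,   1.    ]])} 0.9961640625
wrist {'camera_matrix': array([[309.7069,   0.    , 315.105 ],
       [  0.    , 309.7069, 202.47  ],
       [  0.    ,   0.    ,   1.    ]]), 'hand_eye': array([[   1.    ,    0.0004,    0.001 ,    1.5739],
       [   0.0006,   -0.9547,   -0.2975,  -84.997 ],
       [   0.0009,    0.2975,   -0.9547, -171.5924],
       [   0.    ,    0.    ,    0.    ,    1.    ]])} 0.9959765625
```

View pics/top0.png

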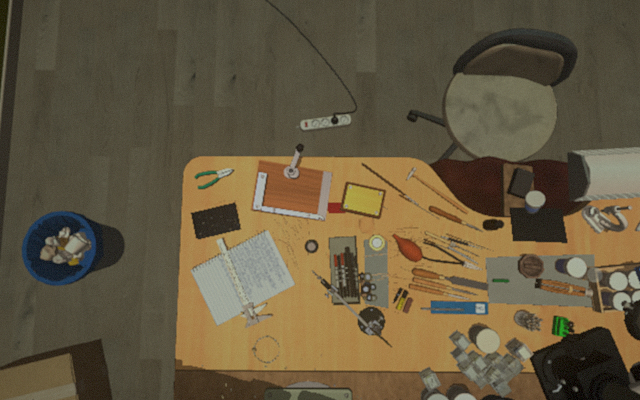

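View pics/side0.png

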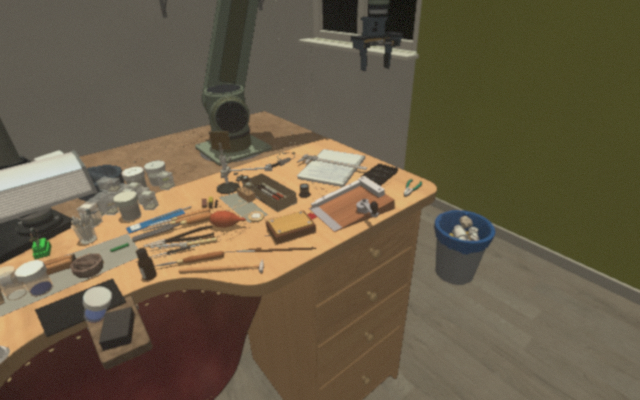

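The top view shows the board at columns 252–332, rows 160–220. The stop is on its left (262,193), the fence along its lower edge (290,213), and the cam pivot is at (292,170) with the knob near (298,148). The block with its brass plate is at (362,199), and the slope rises towards +y. The side view agrees. Next I'll get coarse positions and the wrist view.

```bash
cat > h.py <<'E'
from workcell import env
import cv2,numpy as np
from scipy.spatial.transform import Rotation as R
np.set_printoptions(precision=2,suppress=True)
def tool(s):
    T=np.eye(4);T[:3,:3]=R.from_euler('xyz',s['ee_rot'],degrees=True).as_matrix();T[:3,3]=s['ee_pos'];return T
def ray(name,uv,T=None):
    """unit-depth rays (depth along optic axis=1) -> origin, dirs in world"""
    c=env.camera_params(name);K=c['camera_matrix'];uv=np.atleast_2d(uv).astype(float)
    a=(uv-[K[0,2],K[1,2]])/K[0,0]
    if name=='wrist':
        th=np.linalg.norm(a,axis=1,keepdims=True);d=np.c_[a/np.maximum(th,1e-9)*np.sin(th),np.cos(th)];M=T@c['hand_eye']
    else: d=np.c_[a,np.ones(len(a))];M=c['cam_to_world']
    d=d*[1,-1,-1]
    return M[:3,3],d@M[:3,:3].T,d[:,2]
def onz(name,uv,z,T=None):
    o,d,_=ray(name,uv,T);return o+d*((z-o[2])/d[:,2])[:,None]
def cloud(name,uv,dep,T=None):
    o,d,dz=ray(name,uv,T);uv=np.atleast_2d(uv).astype(int)
    return o+d*(dep[uv[:,1],uv[:,0]]/(-dz))[:,None]
def shot(name,tag):
    T=tool(env.state());p,d=env.grab_frame(name);cv2.imwrite(f'pics/{tag}.png',p);np.savez(f'pics/{tag}.npz',p=p,d=d,T=T);return p,d,T
E
python3 - <<'E'
from h import *
d=np.load('pics/top0.npy')
for n,uv in dict(block=(362,199),stop=(262,193),fence=(290,213),fenceR=(320,217),pivot=(292,171),knob=(298,148),deckmid=(300,195),deckup=(275,195),foot=(325,195),bench=(380,230),bench2=(300,250)).items(): print(n,cloud('top',[uv],d)[0])
d=np.load('pics/side0.npy')
for n,uv in dict(block=(291,225),deck=(350,208),bench=(300,255)).items(): print(n,cloud('side',[uv],d)[0])
E
```

```text
block [ 549.26 -128.06   24.78]
stop [560.04 112.18  42.52]
fence [513.87  45.94  26.01]
fenceR [505.35 -26.54  15.09]
pivot [613.2   41.25  45.31]
knob [663.99  26.34  68.26]
deckmid [559.48  23.16  10.24]
deckup [557.73  83.45  21.95]
foot [561.01 -38.61   0.6 ]
bench [ 475.24 -175.26   -2.29]
bench2 [424.68  22.04  -2.03]
block [ 562.28 -138.5    26.72]
deck [585.91  25.09  16.31]
bench [ 637.13 -169.01    1.49]
```

View pics/wrist0.png

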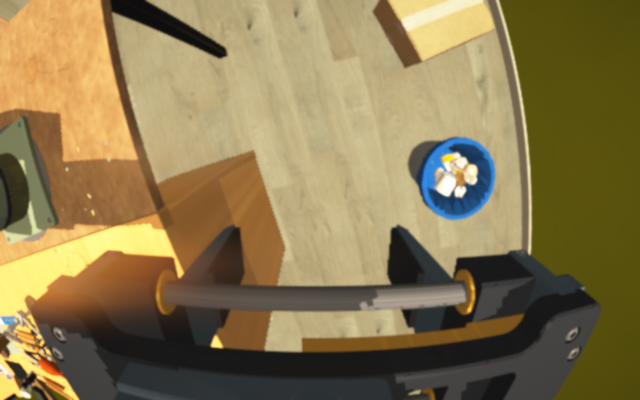

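The wrist camera shows only the floor and the bin from here. I'll move over the board with the tool yawed to 0, so the camera sits on the +y side of the gripper.

```bash
python3 -m pendant '[{"xyz":[-0.03,0.035,0],"roll":5,"jaw":0},{"xyz":[-0.06,0.07,0],"roll":10,"jaw":0},{"xyz":[-0.09,0.105,0],"roll":15,"jaw":0},{"xyz":[-0.12,0.14,0],"roll":20,"jaw":0},{"xyz":[-0.155,0.175,0],"roll":25,"jaw":0},{"xyz":[-0.19,0.215,0],"roll":30,"jaw":0},{"xyz":[-0.225,0.25,0],"roll":35,"jaw":0},{"xyz":[-0.25,0.28,0],"roll":40,"jaw":0}]'
```

```text
time_s: 1.15
ee_pos: [355.9, 238.2, 213.9]
ee_rot: [180.0, 0.0, 34.6]
force: [0.6, 0.4, 0.7]
gripper_width: 91.5
```

```bash
python3 -m pendant '[{"xyz":[0,0.05,0],"roll":5,"jaw":0.3},{"xyz":[0,0.10,0],"roll":10,"jaw":0.3},{"xyz":[0,0.15,0],"roll":15,"jaw":0.3},{"xyz":[0,0.20,0],"roll":20,"jaw":0.3},{"xyz":[0,0.25,0.01],"roll":25,"jaw":0.3},{"xyz":[-0.005,0.3,0.014],"roll":30,"jaw":0.3},{"xyz":[-0.007,0.34,0.014],"roll":33,"jaw":0.3},{"xyz":[-0.007,0.358,0.014],"roll":34.77,"jaw":0.3}]'
python3 - <<'E'
from h import *
p,d,T=shot('wrist','w1');print(T, env.state()['gripper_width'])
cv2.imwrite('pics/w1v.png',p)
E
```

```text
time_s: 2.15
ee_pos: [554.5, -59.7, 199.4]
ee_rot: [-180.0, 0.0, -0.2]
force: [-0.4, -0.5, 0.6]
gripper_width: 63.9
[[  1.    -0.    -0.   554.53]
 [ -0.    -1.     0.   -59.72]
 [ -0.    -0.    -1.   199.35]
 [  0.     0.     0.     1.  ]] 64.08260093994052
```

View pics/w1v.png

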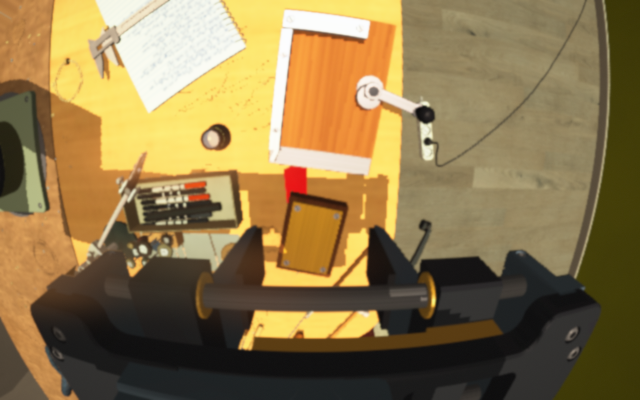

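The wrist view shows:
- **Stop:** top bar from (285,18) to (368,30).
- **Fence:** left strip from (285,30) to (275,155).
- **Cam and knob:** hub at (370,92), knob at (425,114).
- **Foot strip:** at row ~160.
- **Block:** corners about (293,194), (347,202), (326,275), (278,265).
- **Red patch:** at (295,182), between the block and the foot.

Next I'll compute positions in the world frame.

```bash
cat > meas.py <<'E'
from h import *
def board(p,d,T):
    hsv=cv2.cvtColor(p,cv2.COLOR_BGR2HSV);S=hsv[...,1].astype(int)
    g=np.stack(np.meshgrid(range(300,350),range(50,145)),-1).reshape(-1,2)
    P=cloud('wrist',g,d,T);c=P.mean(0);n=np.linalg.svd(P-c,full_matrices=False)[2][2];n*=np.sign(n[2])
    def onp(uv):
        o,D,_=ray('wrist',uv,T);return o+D*(((c-o)@n)/(D@n))[:,None]
    # fence/deck boundary: scan rows from deck leftwards to first low-saturation pixel
    F=[];St=[]
    for v in range(50,140,3):
        u=310
        while S[v,u]>110 and u>250:u-=1
        F.append((u+.5,v))
    for u in range(300,360,3):
        v=60
        while S[v,u]>110 and v>5:v-=1
        St.append((u,v+.5))
    return c,n,onp(F),onp(St),F,St
def line(P):
    vx,vy,x,y=cv2.fitLine(P[:,:2].astype(np.float32),cv2.DIST_HUBER,0,.01,.01).ravel();r=(P[:,:2]-[x,y])@[-vy,vx]
    return np.array([vx,vy]),np.array([x,y]),np.abs(r).max(),np.std(r)
E
python3 - <<'E'
from meas import *
z=np.load('pics/w1.npz');p,d,T=z['p'],z['d'],z['T']
c,n,F,St,fu,su=board(p,d,T)
print('deck c',c,'n',n,'slope',np.degrees(np.arccos(n[2])),'dir up',np.degrees(np.arctan2(-n[1],-n[0])))
lf=line(F);ls=line(St);print('fence',lf,np.degrees(np.arctan2(*lf[0][::-1])));print('stop',ls,np.degrees(np.arctan2(*ls[0][::-1])))
print(fu[::6],su[::5])
A=np.c_[lf[0],-ls[0]];t=np.linalg.solve(A,ls[1]-lf[1]);O=lf[1]+lf[0]*t[0];print('origin xy',O,'z',c[2]-((O-c[:2])@n[:2])/n[2])
hsv=cv2.cvtColor(p,cv2.COLOR_BGR2HSV)
m=((hsv[...,0]<28)&(hsv[...,2]<190)&(hsv[...,1]>60)).astype(np.uint8)
m2=np.zeros_like(m);m2[188:285,262:362]=m[188:285,262:362]
cs,_=cv2.findContours(cv2.morphologyEx(m2,cv2.MORPH_OPEN,np.ones((3,3))),cv2.RETR_EXTERNAL,cv2.CHAIN_APPROX_NONE)
k=max(cs,key=cv2.contourArea);b=cv2.boxPoints(cv2.minAreaRect(k));print('box px',b,cv2.contourArea(k))
for zz in(0,25):
    W=onz('wrist',k[:,0],zz,T)[:,:2].astype(np.float32);print(zz,cv2.minAreaRect(W),cv2.boxPoints(cv2.minAreaRect(W)).ravel())
pts=dict(blk=(313,233),blkL=(290,250),red=(295,182),redtop=(295,172),red2=(295,192),foot=(325,160),benchL=(262,190),benchR=(370,200),knob=(425,113),hub=(372,91),bar=(400,102),stop=(325,22),fence=(280,90),shadow=(320,183))
for a,uv in pts.items(): print(a,cloud('wrist',[uv],d,T)[0],hsv[uv[1],uv[0]])
v=p.copy()
for q in fu+su: cv2.circle(v,(int(q[0]),int(q[1])),1,(255,0,0),-1)
cv2.drawContours(v,[k],-1,(0,255,0),1)
cv2.imwrite('pics/w1m.png',cv2.resize(v[0:290,250:450],None,fx=2,fy=2,interpolation=cv2.INTER_CUBIC))
E
```

```text
deck c [565.43  39.81  15.49] n [ 1.   -0.01  0.04] slope 87.4253301915362 dir up 179.67312474934613
fence (array([0.04, 1.  ], dtype=float32), array([551.18,  27.91], dtype=float32), np.float64(0.02129042763966822), np.float64(0.011559257175159236)) 87.615456
stop (array([0.18, 0.98], dtype=float32), array([ 512.46, -170.06], dtype=float32), np.float64(0.1933825326450912), np.float64(0.060687748334525844)) 79.41061
[(290.5, 50), (288.5, 68), (286.5, 86), (283.5, 104), (282.5, 122)] [(300, 29.5), (315, 31.5), (330, 33.5), (345, 35.5)]
origin xy [551.67  39.66] z 321.46449023311936
box px [[262. 189.]
 [360. 189.]
 [360. 275.]
 [262. 275.]] 5985.5
0 ((547.9009399414062, -132.18170166015625), (121.73394012451172, 127.31196594238281), 86.25733947753906) [ 480.41 -188.76  607.45 -197.07  615.39  -75.6   488.35  -67.29]
25 ((548.38623046875, -121.48255920410156), (113.5299301147461, 118.73201751708984), 86.25732421875) [ 485.44 -174.25  603.92 -182.    611.33  -68.71  492.85  -60.96]
blk [ 551.64 -120.28   24.83] [ 18 211 184]
blkL [ 523.03 -142.62   26.22] [ 18 209 183]
red [529.62 -62.7    0.18] [  0 230 233]
redtop [529.82 -50.25  -0.51] [  0 228 230]
red2 [529.87 -73.41   7.75] [  2 225 127]
foot [566.38 -34.88   3.34] [ 16  24 243]
benchL [487.87 -72.64   0.13] [ 16 179 192]
benchR [623.72 -86.24   0.03] [ 16 183 188]
knob [664.15  25.77  70.98] [11 43 48]
hub [613.83  46.2   46.92] [ 12  36 121]
bar [645.75  36.08  41.4 ] [ 16  22 243]
stop [565.38 120.36  44.91] [ 60   1 253]
fence [555.1   26.58 370.96] [ 30   1 253]
shadow [560.43 -64.38  -0.91] [ 16 179 188]
```

View pics/w1m.png

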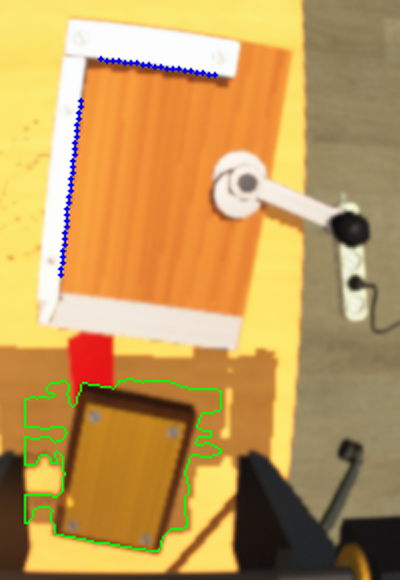

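Fence and stop edge points are sound, but zero-depth pixels spoiled the plane and shadow spoiled the block contour. I'll redo it with valid depth only and a height mask.

```bash
sed -i 's/    P=cloud/    g=g[d[g[:,1],g[:,0]]>100];P=cloud/; s/c=P.mean(0);n=/c=P.mean(0);P=P[np.abs(P[:,2]-np.median(P[:,2]))<40];c=P.mean(0);n=/' meas.py
cat >> meas.py <<'E'
def blk(d,T,r,h=15):
    u0,u1,v0,v1=r;g=np.stack(np.meshgrid(range(u0,u1),range(v0,v1)),-1).reshape(-1,2)
    P=cloud('wrist',g,d,T);P[d[g[:,1],g[:,0]]<50]=0
    return g,P
E
cat > m2.py <<'E'
from meas import *
z=np.load('pics/w1.npz');p,d,T=z['p'],z['d'],z['T']
c,n,F,St,fu,su=board(p,d,T)
print('deck c',c,'n',n,'slope',np.degrees(np.arccos(n[2])),'dir up',np.degrees(np.arctan2(-n[1],-n[0])))
lf=line(F);ls=line(St);print('fence',lf,np.degrees(np.arctan2(*lf[0][::-1])));print('stop',ls,np.degrees(np.arctan2(*ls[0][::-1])))
A=np.c_[lf[0],-ls[0]];t=np.linalg.solve(A,ls[1]-lf[1]);O=lf[1]+lf[0]*t[0];print('origin xy',O,'z',c[2]-((O-c[:2])@n[:2])/n[2])
def col(u,vs): 
    uv=[(u,v) for v in vs];return np.c_[uv,cloud('wrist',uv,d,T)]
print('stop column');print(col(325,range(14,44,2)))
print('fence row');uv=[(u,90) for u in range(268,296,2)];print(np.c_[uv,cloud('wrist',uv,d,T)])
g,P=blk(d,T,(265,360,180,285))
m=(P[:,2]>18)&(P[:,2]<35)&(P[:,0]>500)&(P[:,0]<610)
M=np.zeros(d.shape,np.uint8);M[g[m][:,1],g[m][:,0]]=1
cs,_=cv2.findContours(M,cv2.RETR_EXTERNAL,cv2.CHAIN_APPROX_NONE);k=max(cs,key=cv2.contourArea)
W=onz('wrist',k[:,0],25,T)[:,:2].astype(np.float32);print('block top z',np.median(P[m][:,2]),cv2.minAreaRect(W),cv2.boxPoints(cv2.minAreaRect(W)))
hsv=cv2.cvtColor(p,cv2.COLOR_BGR2HSV)
b=((hsv[...,0]>14)&(hsv[...,0]<23)&(hsv[...,1]>195)&(hsv[...,2]<230)).astype(np.uint8)*cv2.dilate(M,np.ones((5,5)))
cs,_=cv2.findContours(b,cv2.RETR_EXTERNAL,cv2.CHAIN_APPROX_NONE);k=max(cs,key=cv2.contourArea)
W=onz('wrist',k[:,0],26,T)[:,:2].astype(np.float32);print('plate',cv2.minAreaRect(W))
E
python3 m2.py
```

```text
deck c [565.46  39.85  14.37] n [-0.02 -0.15  0.99] slope 8.90365729078155 dir up 82.11095866404325
fence (array([0.14, 0.99], dtype=float32), array([519.72,  35.66], dtype=float32), np.float64(0.6337829126665031), np.float64(0.32727141687579014)) 82.08352
stop (array([ 0.99, -0.14], dtype=float32), array([569.77, 112.37], dtype=float32), np.float64(0.6008573729883924), np.float64(0.32279143753615147)) -7.9107666
origin xy [531.13 117.74] z 25.714797020245044
stop column
[[325.    14.   565.35 128.59  47.94]
 [325.    16.   565.39 126.88  46.06]
 [325.    18.   565.42 125.02  44.64]
 [325.    20.   565.43 122.9   44.04]
 [325.    22.   565.38 120.36  44.91]
 [325.    24.   565.36 118.01  45.16]
 [325.    26.   565.36 115.89  44.61]
 [325.    28.   565.4  114.07  42.98]
 [325.    30.   565.34 111.38  44.6 ]
 [325.    32.   565.53 110.79  38.05]
 [325.    34.   565.93 111.76  24.84]
 [325.    36.   565.93 109.52  24.32]
 [325.    38.   565.86 106.69  26.29]
 [325.    40.   565.94 105.01  23.36]
 [325.    42.   565.9  102.47  24.22]]
fence row
[[268.    90.   499.18  50.24   0.4 ]
 [270.    90.   501.47  50.2   -0.37]
 [272.    90.   503.82  50.12  -0.67]
 [274.    90.   506.14  50.07  -1.22]
 [276.    90.   512.34  48.07  29.2 ]
 [278.    90.   514.4   48.07  28.03]
 [280.    90.   555.1   26.58 370.96]
 [282.    90.   519.02  47.8   30.18]
 [284.    90.   521.12  47.79  29.43]
 [286.    90.   522.01  48.59  15.51]
 [288.    90.   524.18  48.6   14.42]
 [290.    90.   526.43  48.56  14.13]
 [292.    90.   528.75  48.47  14.81]
 [294.    90.   531.02  48.42  14.82]]
block top z 25.823934786731655 ((548.4429321289062, -126.98173522949219), (101.10071563720703, 72.2716064453125), 77.69039916992188) [[ 502.36 -168.67]
 [ 572.97 -184.07]
 [ 594.53  -85.3 ]
 [ 523.91  -69.89]]
plate ((548.3121337890625, -128.41656494140625), (90.12303161621094, 61.413726806640625), 77.69093322753906)
```

Everything agrees. The slope is 8.9°, its uphill direction is 82.1° from both the plane normal and the fence, and the stop lies at −7.9°. The origin is about (531,117,25.5), and the block measures 101×72×25.8 and lies at 77.7°. The block is ~15 mm farther from the fence than its final place and 4.4° askew.

First I'll come down beside the block with the fingers shut and the tool yawed −7.9. Tool x then points away from the fence and tool y down the slope.

```bash
python3 -m pendant '[{"xyz":[0.03,0.03,0],"roll":4,"jaw":1},{"xyz":[0.051,0.057,0.02],"roll":7.9,"jaw":1},{"xyz":[0.051,0.057,0.07],"roll":7.9,"jaw":1},{"xyz":[0.051,0.057,0.12],"roll":7.9,"jaw":1},{"xyz":[0.051,0.057,0.16],"roll":7.9,"jaw":1},{"xyz":[0.051,0.057,0.18],"roll":7.9,"jaw":1},{"xyz":[0.051,0.057,0.188],"roll":7.9,"jaw":1},{"xyz":[0.051,0.057,0.191],"roll":7.9,"jaw":1}]' 20
python3 - <<'E'
from h import *
print(env.state()['ee_pos'],env.state()['gripper_width']);p,d,T=shot('wrist','w2');cv2.imwrite('pics/w2v.png',p)
O=np.array([531.1,117.2]);ux=np.array([.1374,.9905]);uy=np.array([-.9905,.1374]);e=T[:2,3]-O;print('a,b',e@ux,e@uy)
E
```

```text
time_s: 3.2
ee_pos: [605.1, -114.3, 9.2]
ee_rot: [-180.0, -0.0, -7.9]
force: [-0.5, 0.9, 0.3]
gripper_width: 0.7
[ 605.13 -114.32    9.22] 0.6632550189497411
a,b -219.14675280366603 -105.13570792874455
```

View pics/w2v.png

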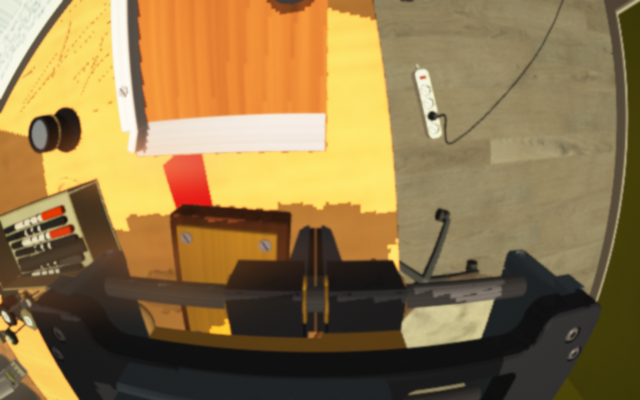

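The shut fingers are at (315,235), close to the block's right side (col 290), and the red patch is flat on the bench. Now the sideways push towards the fence line.

```bash
python3 -m pendant '[{"xyz":[-0.003,0,0],"roll":0,"jaw":1},{"xyz":[-0.006,0,0],"roll":0,"jaw":1},{"xyz":[-0.009,0,0],"roll":0,"jaw":1},{"xyz":[-0.012,0,0],"roll":0,"jaw":1},{"xyz":[-0.015,0,0],"roll":0,"jaw":1},{"xyz":[-0.0175,0,0],"roll":0,"jaw":1},{"xyz":[-0.0185,0,0],"roll":0,"jaw":1},{"xyz":[-0.0185,0,0],"roll":0,"jaw":1}]'
cat > look.py <<'E'
import sys
from h import *
O=np.array([531.1,117.2]);ux=np.array([.1374,.9905]);uy=np.array([-.9905,.1374])
def ab(P): e=np.asarray(P)[...,:2]-O;return np.stack([e@ux,e@uy],-1)
if __name__=='__main__':
    p,d,T=shot('wrist',sys.argv[1]);print('tcp ab',ab(T[:3,3]),T[2,3])
E
python3 look.py w3
```

```text
time_s: 4.25
ee_pos: [587.7, -112.8, 9.5]
ee_rot: [180.0, -0.1, -7.9]
force: [4.7, 0.6, 4.8]
gripper_width: 0.1
tcp ab [-220.09  -87.64] 9.526086491112917
```

```bash
python3 -m pendant '[{"xyz":[0.008,0,0],"roll":0,"jaw":1},{"xyz":[0.008,0,-0.04],"roll":0,"jaw":1},{"xyz":[0.005,0.02,-0.08],"roll":0,"jaw":0.67},{"xyz":[-0.02,0.05,-0.08],"roll":0,"jaw":0.67},{"xyz":[-0.04,0.08,-0.08],"roll":0,"jaw":0.67},{"xyz":[-0.052,0.1,-0.08],"roll":0,"jaw":0.67},{"xyz":[-0.052,0.1,-0.08],"roll":0,"jaw":0.67},{"xyz":[-0.052,0.1,-0.08],"roll":0,"jaw":0.67}]' && python3 look.py w4
cat > bm.py <<'E'
import sys
from look import *
z=np.load(f'pics/{sys.argv[1]}.npz');p,d,T=z['p'],z['d'],z['T'];lo,hi=map(float,sys.argv[2:4])
g=np.stack(np.meshgrid(range(60,600,1),range(0,330)),-1).reshape(-1,2);g=g[d[g[:,1],g[:,0]]>60]
P=cloud('wrist',g,d,T);AB=ab(P);ht=P[:,2]-np.clip((AB[:,0]+158)*np.tan(np.radians(9)),0,None)
m=(ht>lo)&(ht<hi)&(AB[:,1]>-100)&(AB[:,1]<5)&(AB[:,0]<-5)&(AB[:,0]>ab(T[:3,3])[0]+13)
M=np.zeros(d.shape,np.uint8);M[g[m][:,1],g[m][:,0]]=1;M=cv2.morphologyEx(M,cv2.MORPH_OPEN,np.ones((3,3)))
cs,_=cv2.findContours(M,cv2.RETR_EXTERNAL,cv2.CHAIN_APPROX_NONE);k=max(cs,key=cv2.contourArea)
D=np.zeros_like(M);cv2.drawContours(D,[k],-1,1,-1);sel=D[g[:,1],g[:,0]]>0
Q=P[sel&m];A=np.c_[Q[:,:2],np.ones(len(Q))];pl=np.linalg.lstsq(A,Q[:,2],rcond=None)[0]
o,R_,_=ray('wrist',k[:,0],T);t=(pl[2]+o[:2]@pl[:2]-o[2])/(R_[:,2]-R_[:,:2]@pl[:2]);W=o+R_*t[:,None]
print('top: median z',np.median(Q[:,2]),'pitch',np.degrees(np.arctan(pl[:2]@ux)))
r=cv2.minAreaRect(ab(W).astype(np.float32));print('a,b rect',r);print(cv2.boxPoints(r))
v=p.copy();cv2.drawContours(v,[k],-1,(0,255,0),1);cv2.imwrite(f'pics/{sys.argv[1]}m.png',v)
E
python3 bm.py w4 15 40
```

```text
time_s: 5.3
ee_pos: [520.9, -203.8, 88.2]
ee_rot: [-179.9, 0.1, -7.9]
force: [0.5, -0.3, -0.8]
gripper_width: 30.4
tcp ab [-319.33  -34.01] 88.2128056792835
top: median z 25.77909611900273 pitch -0.03969548125358491
a,b rect ((-244.5604248046875, -41.68195343017578), (98.27015686035156, 71.24267578125), 1.184300184249878)
[[-294.42   -7.08]
 [-292.95  -78.31]
 [-194.7   -76.28]
 [-196.17   -5.05]]
```

The block is now at b = −41.7 (home is −36) and 1.2° askew. The rest I'll take up against the fence once it is on the slope. Coming down behind its tail, I'll push with two fingers.

```bash
python3 -m pendant '[{"xyz":[0.0075,0,0.04],"roll":0,"jaw":0.67},{"xyz":[0.0075,0,0.07],"roll":0,"jaw":0.67},{"xyz":[0.0075,0,0.079],"roll":0,"jaw":0.67},{"xyz":[0.0075,-0.008,0.079],"roll":0,"jaw":0.67},{"xyz":[0.0075,-0.02,0.079],"roll":0,"jaw":0.67},{"xyz":[0.0075,-0.033,0.079],"roll":0,"jaw":0.67},{"xyz":[0.0075,-0.046,0.079],"roll":0,"jaw":0.67},{"xyz":[0.0075,-0.06,0.079],"roll":0,"jaw":0.67}]' && python3 -m pendant '[{"xyz":[0,-0.008,0],"roll":0,"jaw":0.67},{"xyz":[0,-0.016,0],"roll":0,"jaw":0.67},{"xyz":[0,-0.024,0],"roll":0,"jaw":0.67},{"xyz":[0,-0.032,0],"roll":0,"jaw":0.67},{"xyz":[0,-0.038,0],"roll":0,"jaw":0.67},{"xyz":[0,-0.044,0],"roll":0,"jaw":0.67},{"xyz":[0,-0.044,0],"roll":0,"jaw":0.67},{"xyz":[0,-0.044,0],"roll":0,"jaw":0.67}]' && python3 look.py w5 && python3 bm.py w5 12 45
```

```text
time_s: 6.35
ee_pos: [537.9, -145.7, 10.8]
ee_rot: [179.9, -0.1, -7.9]
force: [-0.5, -5.3, 2.6]
gripper_width: 30.1
time_s: 7.35
ee_pos: [543.2, -101.9, 9.9]
ee_rot: [-180.0, -0.0, -7.9]
force: [1.4, -0.2, -0.2]
gripper_width: 30.6
tcp ab [-215.32  -42.06] 9.934426763062557
top: median z 30.809670790972348 pitch 4.5005643945192295
a,b rect ((-152.38482666015625, -43.309181213378906), (110.26107788085938, 70.39252471923828), 0.1671133041381836)
[[-207.62   -8.27]
 [-207.41  -78.67]
 [ -97.15  -78.34]
 [ -97.36   -7.95]]
```

View pics/w5m.png

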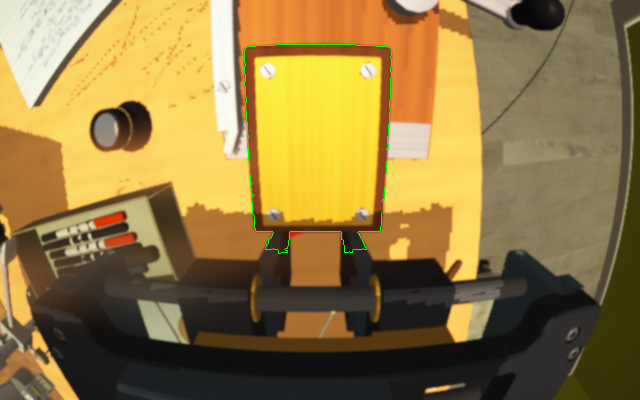

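The block is square on the foot of the slope, its front end at row 45 and side gap visible at the left. It is at b = −43, so ~7 mm off the fence. Now I'll press it sideways against the fence before going past the cam.

```bash
python3 -m pendant '[{"xyz":[0,0.008,0],"roll":0,"jaw":1},{"xyz":[0,0.008,-0.05],"roll":0,"jaw":1},{"xyz":[0.03,-0.01,-0.06],"roll":0,"jaw":1},{"xyz":[0.056,-0.04,-0.06],"roll":0,"jaw":1},{"xyz":[0.056,-0.065,-0.06],"roll":0,"jaw":1},{"xyz":[0.056,-0.065,-0.03],"roll":0,"jaw":1},{"xyz":[0.056,-0.065,-0.003],"roll":0,"jaw":1},{"xyz":[0.056,-0.065,-0.003],"roll":0,"jaw":1}]' && python3 -m pendant '[{"xyz":[-0.003,0,0],"roll":0,"jaw":1},{"xyz":[-0.006,0,0],"roll":0,"jaw":1},{"xyz":[-0.008,0,0],"roll":0,"jaw":1},{"xyz":[-0.010,0,0],"roll":0,"jaw":1},{"xyz":[-0.012,0,0],"roll":0,"jaw":1},{"xyz":[-0.014,0,0],"roll":0,"jaw":1},{"xyz":[-0.0155,0,0],"roll":0,"jaw":1},{"xyz":[-0.0155,0,0],"roll":0,"jaw":1}]' && python3 look.py w6
```

```text
time_s: 8.4
ee_pos: [605.2, -45.6, 10.6]
ee_rot: [-180.0, 0.4, -7.9]
force: [-0.5, 0.3, -0.1]
gripper_width: 0.3
time_s: 9.4
ee_pos: [593.3, -43.8, 13.6]
ee_rot: [-180.0, -0.2, -7.9]
force: [4.9, -1.1, 4.6]
gripper_width: 0.3
tcp ab [-150.87  -83.74] 13.646892666235393
```

```bash
python3 -m pendant '[{"xyz":[-0.001,0,0],"roll":0,"jaw":1},{"xyz":[-0.0015,0,0],"roll":0,"jaw":1},{"xyz":[-0.002,0,0],"roll":0,"jaw":1},{"xyz":[-0.0025,0,0],"roll":0,"jaw":1},{"xyz":[-0.003,0,0],"roll":0,"jaw":1},{"xyz":[-0.003,0,0],"roll":0,"jaw":1},{"xyz":[-0.003,0,0],"roll":0,"jaw":1},{"xyz":[-0.003,0,0],"roll":0,"jaw":1}]' && python3 look.py w7
```

```text
time_s: 10.45
ee_pos: [592.1, -43.6, 13.8]
ee_rot: [-180.0, -0.4, -7.9]
force: [8.5, -2.2, 2.0]
gripper_width: 0.5
tcp ab [-150.92  -82.55] 13.781118686010064
```

Resistance is rising (8.5 N, and only 1.2 of 3 mm was gained), so the block bears on the fence. Back behind it to check.

```bash
python3 -m pendant '[{"xyz":[0.012,0,0],"roll":0,"jaw":1},{"xyz":[0.012,0,-0.05],"roll":0,"jaw":1},{"xyz":[0,0.03,-0.06],"roll":0,"jaw":0.67},{"xyz":[-0.03,0.065,-0.06],"roll":0,"jaw":0.67},{"xyz":[-0.045,0.078,-0.06],"roll":0,"jaw":0.67},{"xyz":[-0.045,0.078,-0.03],"roll":0,"jaw":0.67},{"xyz":[-0.045,0.078,0],"roll":0,"jaw":0.67},{"xyz":[-0.045,0.078,0.002],"roll":0,"jaw":0.67}]' && python3 look.py w8 && python3 bm.py w8 12 45
```

```text
time_s: 11.5
ee_pos: [531.3, -113.2, 8.5]
ee_rot: [-179.9, 0.4, -7.9]
force: [-0.2, -0.0, 0.6]
gripper_width: 30.1
tcp ab [-228.21  -31.89] 8.474499772218401
top: median z 30.403143588323815 pitch 4.683067759887718
a,b rect ((-140.36119079589844, -34.46225357055664), (109.22636413574219, 74.21662139892578), 0.6332788467407227)
[[-195.38    2.04]
 [-194.56  -72.17]
 [ -85.34  -70.96]
 [ -86.16    3.25]]
```

The cam-side edge is at b = −71.5, so the block lies on the fence. Now I'll push it up the slope, raising the tool as the deck rises.

```bash
python3 -m pendant '[{"xyz":[0.006,-0.006,0],"roll":0,"jaw":0.67},{"xyz":[0.006,-0.015,0],"roll":0,"jaw":0.67},{"xyz":[0.006,-0.024,0],"roll":0,"jaw":0.67},{"xyz":[0.006,-0.033,0],"roll":0,"jaw":0.67},{"xyz":[0.006,-0.042,0],"roll":0,"jaw":0.67},{"xyz":[0.006,-0.051,0],"roll":0,"jaw":0.67},{"xyz":[0.006,-0.060,-0.001],"roll":0,"jaw":0.67},{"xyz":[0.006,-0.070,-0.0025],"roll":0,"jaw":0.67}]' && python3 look.py w9 && python3 bm.py w9 16 45
```

```text
time_s: 12.55
ee_pos: [551.1, -46.7, 14.9]
ee_rot: [179.9, -0.2, -7.8]
force: [1.1, -7.8, 3.2]
gripper_width: 29.9
tcp ab [-159.64  -42.33] 14.862919924664936
top: median z 37.10810348249922 pitch 7.856054493221261
a,b rect ((-97.21142578125, -36.584716796875), (109.46646118164062, 70.3115005493164), 0.03688674047589302)
[[-151.97   -1.46]
 [-151.92  -71.78]
 [ -42.46  -71.71]
 [ -42.5    -1.39]]
```

View pics/w9m.png

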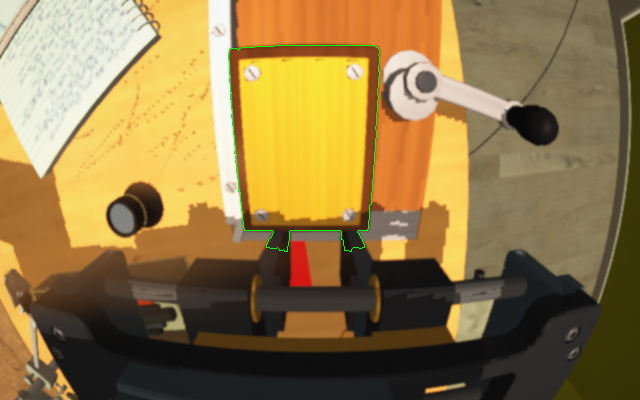

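The block runs true along the fence (b = −36.6, 0.04°), with no contact at the cam (410,85). I'll continue up to the stop.

```bash
python3 -m pendant '[{"xyz":[0,-0.006,-0.001],"roll":0,"jaw":0.67},{"xyz":[0,-0.012,-0.002],"roll":0,"jaw":0.67},{"xyz":[0,-0.018,-0.003],"roll":0,"jaw":0.67},{"xyz":[0,-0.024,-0.0035],"roll":0,"jaw":0.67},{"xyz":[0,-0.029,-0.004],"roll":0,"jaw":0.67},{"xyz":[0,-0.033,-0.005],"roll":0,"jaw":0.67},{"xyz":[0,-0.036,-0.0055],"roll":0,"jaw":0.67},{"xyz":[0,-0.036,-0.0055],"roll":0,"jaw":0.67}]' && python3 -m pendant '[{"xyz":[0,-0.001,0],"roll":0,"jaw":0.67},{"xyz":[0,-0.002,0],"roll":0,"jaw":0.67},{"xyz":[0,-0.003,0],"roll":0,"jaw":0.67},{"xyz":[0,-0.004,-0.0005],"roll":0,"jaw":0.67},{"xyz":[0,-0.005,-0.0005],"roll":0,"jaw":0.67},{"xyz":[0,-0.006,-0.0005],"roll":0,"jaw":0.67},{"xyz":[0,-0.006,-0.0005],"roll":0,"jaw":0.67},{"xyz":[0,-0.006,-0.0005],"roll":0,"jaw":0.67}]' && python3 look.py w10 && python3 bm.py w10 16 45
```

```text
time_s: 13.6
ee_pos: [555.7, -11.2, 20.4]
ee_rot: [179.9, -0.2, -7.8]
force: [0.0, -7.0, 4.8]
gripper_width: 30.4
time_s: 14.6
ee_pos: [556.2, -7.5, 21.1]
ee_rot: [179.7, -0.2, -7.7]
force: [-0.0, -17.0, 6.3]
gripper_width: 29.9
tcp ab [-120.11  -41.99] 21.094030348362992
top: median z 43.25117722691118 pitch 8.029544187891725
a,b rect ((-58.87020492553711, -36.50551223754883), (107.07731628417969, 70.22918701171875), 0.020948857069015503)
[[-112.42   -1.41]
 [-112.4   -71.64]
 [  -5.32  -71.6 ]
 [  -5.34   -1.37]]
```

17 N against ~7 N sliding resistance, and the tool stalled about 2.3 mm short of its target, so the block is seated on the stop. Next I'll back off downhill and rise, then measure the lever knob.

```bash
python3 -m pendant '[{"xyz":[0,0.006,0],"roll":0,"jaw":0.67},{"xyz":[0,0.012,0],"roll":0,"jaw":0.67},{"xyz":[0,0.012,-0.04],"roll":0,"jaw":0.67},{"xyz":[0.03,0.012,-0.09],"roll":-10,"jaw":0.5},{"xyz":[0.06,0,-0.11],"roll":-20,"jaw":0.5},{"xyz":[0.08,0,-0.11],"roll":-30,"jaw":0.5},{"xyz":[0.08,0,-0.11],"roll":-30,"jaw":0.5},{"xyz":[0.08,0,-0.11],"roll":-30,"jaw":0.5}]'
cat > knob.py <<'E'
import sys
from look import *
z=np.load(f'pics/{sys.argv[1]}.npz');p,d,T=z['p'],z['d'],z['T']
g=np.stack(np.meshgrid(range(0,640),range(0,240)),-1).reshape(-1,2);g=g[d[g[:,1],g[:,0]]>60]
P=cloud('wrist',g,d,T);AB=ab(P);h=P[:,2]-np.clip((AB[:,0]+158)*np.tan(np.radians(9)),0,None)
for lo,hi,bb in((48,70,(-165,-85)),(25,33,(-110,-80))):
    m=(h>lo)&(h<hi)&(AB[:,1]>bb[0])&(AB[:,1]<bb[1])&(AB[:,0]>-140)&(AB[:,0]<-30)
    print(lo,m.sum(),'median',np.median(AB[m],0),'z',np.percentile(P[m][:,2],[5,50,95]),'ext',AB[m].min(0),AB[m].max(0),'px',g[m].mean(0))
m=(h>22)&(h<29)&(AB[:,1]>-90)&(AB[:,1]<4)&(AB[:,0]>-130)&(AB[:,0]<8)
print('block a,b pct',np.percentile(AB[m],[.5,99.5],axis=0))
E
python3 look.py w11; python3 knob.py w11; python3 knob.py w10|head -1
```

```text
time_s: 15.65
ee_pos: [633.0, -14.7, 128.6]
ee_rot: [-179.9, 0.1, 22.0]
force: [-0.5, -0.3, -0.2]
gripper_width: 45.4
tcp ab [-116.68 -119.03] 128.58371113736723
48 443 median [ -72.25 -145.83] z [64.69 71.43 74.34] ext [ -82.25 -157.17] [ -63.86 -138.26] px [373.24 189.79]
25 530 median [-58.39 -95.89] z [41.93 43.99 47.43] ext [ -67.18 -109.96] [-48.66 -84.01] px [326.23 138.38]
block a,b pct [[-100.5   -87.12]
 [  -3.98   -1.55]]
48 992 median [ -71.89 -144.2 ] z [62.88 69.99 74.12] ext [ -82.45 -154.87] [ -63.52 -138.5 ] px [522.84 202.78]
```

View pics/w11.png

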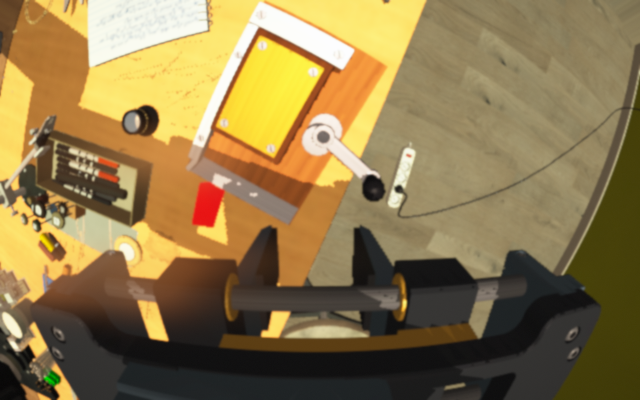

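The block sits flush in the stop/fence corner. The knob is at (373,188) and the pivot at (323,137). The knob's measured place gives a lever angle of about 0.17 rad, with its top at z≈74 as expected. I'll straddle the knob with the jaws along its direction of travel.

```bash
python3 -m pendant '[{"xyz":[0.02,-0.01,0],"roll":-10,"jaw":0.5},{"xyz":[0.035,-0.02,0],"roll":-20,"jaw":0.5},{"xyz":[0.048,-0.025,0],"roll":-30,"jaw":0.5},{"xyz":[0.048,-0.025,0],"roll":-40,"jaw":0.5},{"xyz":[0.048,-0.025,0],"roll":-50.3,"jaw":0.5},{"xyz":[0.048,-0.025,0.03],"roll":-50.3,"jaw":0.5},{"xyz":[0.048,-0.025,0.06],"roll":-50.3,"jaw":0.5},{"xyz":[0.048,-0.025,0.0795],"roll":-50.3,"jaw":0.5}]' && python3 -m pendant '[{"xyz":[0,0,0],"roll":0,"jaw":0.6},{"xyz":[0,0,0],"roll":0,"jaw":0.7},{"xyz":[0,0,0],"roll":0,"jaw":0.8},{"xyz":[0,0,0],"roll":0,"jaw":0.85},{"xyz":[0,0,0],"roll":0,"jaw":0.85},{"xyz":[0,0,0],"roll":0,"jaw":0.85},{"xyz":[0,0,0],"roll":0,"jaw":0.85},{"xyz":[0,0,0],"roll":0,"jaw":0.85}]' 6
python3 - <<'E'
from look import *
s=env.state();print('ab',ab(s['ee_pos']),s['ee_rot'])
# plan: knob arc in tool frame of each half (yaw=82.1-theta)
def pose(t): 
    a=-61.7-56*np.sin(t)*.988;b=-93-56*np.cos(t);return np.r_[O+a*ux+b*uy, 25.3+33.6+.156*(-55-56*np.sin(t))]
for t0,t1 in((.17,.87),(.87,1.57)):
    y=np.radians(82.1)-t0;M=np.array([[np.cos(y),np.sin(y),0],[np.sin(y),-np.cos(y),0],[0,0,-1]])
    for t in np.linspace(t0,t1,9)[1:]: print(np.round((pose(t)-pose(t0))@M/1000,4),round(np.degrees(t-t0),1))
E
```

```text
time_s: 16.7
ee_pos: [667.5, 26.2, 48.2]
ee_rot: [-179.8, 0.0, 72.3]
force: [0.1, -0.7, 0.8]
gripper_width: 46.1
time_s: 17.7
ee_pos: [670.3, 25.6, 51.2]
ee_rot: [179.9, -0.0, 72.4]
force: [-0.8, -2.7, 6.1]
gripper_width: 19.2
ab [ -71.59 -150.47] [179.87  -0.    72.41]
[-0. -0.  0.] 5.0
[-0.01 -0.    0.  ] 10.0
[-0.01 -0.    0.  ] 15.0
[-0.02 -0.    0.  ] 20.1
[-0.02 -0.01  0.  ] 25.1
[-0.03 -0.01  0.  ] 30.1
[-0.03 -0.01  0.  ] 35.1
[-0.04 -0.01  0.01] 40.1
[-0. -0.  0.] 5.0
[-0.01 -0.    0.  ] 10.0
[-0.01 -0.    0.  ] 15.0
[-0.02 -0.    0.  ] 20.1
[-0.02 -0.01  0.  ] 25.1
[-0.03 -0.01  0.  ] 30.1
[-0.03 -0.01  0.  ] 35.1
[-0.04 -0.01  0.  ] 40.1
```

The jaws stopped at 19.2 mm, which matches the knob's diameter. Swinging the first half of the arc.

```bash
python3 -m pendant '[{"xyz":[-0.0049,-0.0002,0.001],"roll":5,"jaw":0.85},{"xyz":[-0.0097,-0.0009,0.0015],"roll":10,"jaw":0.85},{"xyz":[-0.0145,-0.0019,0.002],"roll":15,"jaw":0.85},{"xyz":[-0.0192,-0.0034,0.003],"roll":20,"jaw":0.85},{"xyz":[-0.0237,-0.0052,0.0035],"roll":25,"jaw":0.85},{"xyz":[-0.028,-0.0075,0.004],"roll":30,"jaw":0.85},{"xyz":[-0.0321,-0.0101,0.0045],"roll":35,"jaw":0.85},{"xyz":[-0.036,-0.0131,0.005],"roll":40,"jaw":0.85}]' && python3 -c "
from look import *
s=env.state();q=ab(s['ee_pos']);print(q,'theta',np.arctan2(-61.7-q[0],-93-q[1]),np.hypot(-61.7-q[0],-93-q[1]))"
```

```text
time_s: 18.7
ee_pos: [647.8, -4.0, 45.8]
ee_rot: [179.9, -0.2, 32.2]
force: [2.8, -1.3, 2.1]
gripper_width: 18.7
[-104.03 -132.26] theta 0.8230572100745588 57.73389873967942
```

Tracking well: θ≈0.82 at a 57.7 mm radius, with low forces. Second half, going a little past 1.5 to reach the end.

```bash
python3 -m pendant '[{"xyz":[-0.0049,-0.0002,0.0005],"roll":5,"jaw":0.85},{"xyz":[-0.0097,-0.0009,0.001],"roll":10,"jaw":0.85},{"xyz":[-0.0145,-0.0019,0.001],"roll":15,"jaw":0.85},{"xyz":[-0.0192,-0.0034,0.0015],"roll":20,"jaw":0.85},{"xyz":[-0.0237,-0.0052,0.0015],"roll":25,"jaw":0.85},{"xyz":[-0.028,-0.0075,0.002],"roll":30,"jaw":0.85},{"xyz":[-0.0321,-0.0101,0.002],"roll":35,"jaw":0.85},{"xyz":[-0.036,-0.0131,0.002],"roll":38,"jaw":0.85}]' && python3 -c "
from look import *
s=env.state();q=ab(s['ee_pos']);print(q,s['ee_rot'],'theta',np.arctan2(-61.7-q[0],-93-q[1]),np.hypot(-61.7-q[0],-93-q[1]))"
```

```text
time_s: 19.7
ee_pos: [613.5, -13.3, 43.3]
ee_rot: [180.0, -0.6, -5.7]
force: [10.3, -4.9, -6.5]
gripper_width: 18.0
[-117.97  -99.6 ] [179.98  -0.63  -5.7 ] theta 1.4541068600540137 56.65439789285381
```

```bash
python3 -m pendant '[{"xyz":[-0.001,0,0],"roll":0,"jaw":0.85},{"xyz":[-0.002,0,0],"roll":0,"jaw":0.85},{"xyz":[-0.003,0,0],"roll":0,"jaw":0.85},{"xyz":[-0.004,0,0],"roll":0,"jaw":0.85},{"xyz":[-0.005,0,0],"roll":0,"jaw":0.85},{"xyz":[-0.005,0,0],"roll":0,"jaw":0.85},{"xyz":[-0.005,0,0],"roll":0,"jaw":0.85},{"xyz":[-0.005,0,0],"roll":0,"jaw":0.85}]' && python3 -c "
from look import *
s=env.state();q=ab(s['ee_pos']);print(q,s['ee_rot'],'theta',np.arctan2(-61.7-q[0],-93-q[1]),np.hypot(-61.7-q[0],-93-q[1]))"
```

```text
time_s: 20.7
ee_pos: [608.2, -13.4, 43.4]
ee_rot: [179.9, -0.6, -5.6]
force: [8.5, -6.6, -5.0]
gripper_width: 18.2
[-118.76  -94.34] [179.93  -0.57  -5.6 ] theta 1.5472353464335873 57.07740579829314
```

It moved the full 5 mm with no rise in force, so the end stop isn't confirmed yet. Pressing on a little.

```bash
python3 -m pendant '[{"xyz":[-0.001,0,0],"roll":0,"jaw":0.85},{"xyz":[-0.002,0,0],"roll":0,"jaw":0.85},{"xyz":[-0.003,0,0],"roll":0,"jaw":0.85},{"xyz":[-0.004,0,0],"roll":0,"jaw":0.85},{"xyz":[-0.004,0,0],"roll":0,"jaw":0.85},{"xyz":[-0.004,0,0],"roll":0,"jaw":0.85},{"xyz":[-0.004,0,0],"roll":0,"jaw":0.85},{"xyz":[-0.004,0,0],"roll":0,"jaw":0.85}]' && python3 -c "
from look import *
s=env.state();q=ab(s['ee_pos']);print(q,s['ee_rot'],'theta',np.arctan2(-61.7-q[0],-93-q[1]),np.hypot(-61.7-q[0],-93-q[1]))"
```

```text
time_s: 21.7
ee_pos: [605.9, -13.2, 43.5]
ee_rot: [179.9, -0.8, -5.6]
force: [11.9, -6.2, -6.5]
gripper_width: 21.4
[-118.85  -91.96] [179.94  -0.76  -5.59] theta 1.5889289523864962 57.15842355768129
```

The pushing finger is now yielding (the opening grew to 21.4) and the force is rising, so the lever is at its end. Opening, lifting and looking.

```bash
python3 -m pendant '[{"xyz":[0.002,0,0],"roll":0,"jaw":0.65},{"xyz":[0.003,0,0],"roll":0,"jaw":0.55},{"xyz":[0.003,0,0],"roll":0,"jaw":0.55},{"xyz":[0.003,0,0],"roll":0,"jaw":0.55},{"xyz":[0.003,0,-0.04],"roll":0,"jaw":0.55},{"xyz":[0.003,0.01,-0.08],"roll":0,"jaw":0.55},{"xyz":[0.003,0.04,-0.12],"roll":0,"jaw":0.55},{"xyz":[0.003,0.06,-0.13],"roll":0,"jaw":0.55}]' && python3 -m pendant '[{"xyz":[0,0.01,0],"roll":0,"jaw":0.55},{"xyz":[0,0.01,0],"roll":0,"jaw":0.55},{"xyz":[0,0.01,0],"roll":0,"jaw":0.55},{"xyz":[0,0.01,0],"roll":0,"jaw":0.55},{"xyz":[0,0.01,0],"roll":0,"jaw":0.55},{"xyz":[0,0.01,0],"roll":0,"jaw":0.55},{"xyz":[0,0.01,0],"roll":0,"jaw":0.55},{"xyz":[0,0.01,0],"roll":0,"jaw":0.55}]' && python3 look.py w12; python3 knob.py w12
python3 - <<'E'
import cv2;p=cv2.imread('pics/w12.png');cv2.imwrite('pics/w12c.png',cv2.resize(p[0:260,180:500],None,fx=2,fy=2,interpolation=cv2.INTER_CUBIC))
E
```

```text
time_s: 22.7
ee_pos: [598.1, -72.6, 175.8]
ee_rot: [180.0, -0.3, -5.6]
force: [-0.2, 1.5, -0.1]
gripper_width: 41.1
time_s: 23.7
ee_pos: [596.0, -81.5, 173.0]
ee_rot: [-180.0, -0.0, -5.6]
force: [-0.0, -0.4, -0.1]
gripper_width: 40.8
tcp ab [-187.91  -91.55] 172.98565519222547
48 315 median [-116.42  -93.49] z [58.81 64.91 67.64] ext [-125.91 -102.27] [-107.26  -85.01] px [320.5  125.35]
25 791 median [-75.4  -93.43] z [35.29 40.25 46.85] ext [-110.04 -102.53] [-48.83 -84.27] px [321.66  83.43]
block a,b pct [[-101.14  -89.4 ]
 [  -4.12   -1.6 ]]
```

View pics/w12c.png

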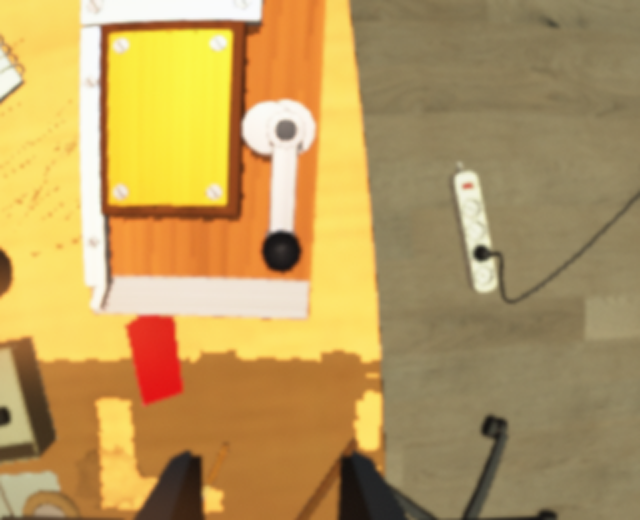

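The lever points straight down the slope, with hub (286,129) and knob (281,250) in the enlarged crop. The cam bears on the block's side, and the block is flush in the corner against stop and fence. The other tools visible in the crop are undisturbed, and the robot is clear. Handing in.

```bash
python3 -c "
from workcell import env
print(env.state()['time_s']);print(env.job_done())"
```

```text
23.75
the job is handed in; nothing more can be done
None
```

The engraving block is set up on the work board and clamped, and the job was handed in at 23.75 s of the 64 s allowed. Hand-in gives no verdict, so this rests on my own checks.

I pushed the block sideways on the bench, then onto the foot of the slope with two fingers. There I pressed it against the fence, pushed it up to the stop, and swung the lever round by its knob.

**Last checks:**
- **Stop:** resistance rose to 17 N against about 7 N while sliding. The front top edge measured about −4 mm along the slope, against −3.9 expected.
- **Fence:** on the slope the block was square to within about 0.04°. Its centre measured −36.5 mm across the slope (home is −36). The last picture shows no visible gap at the fence.
- **Lever:** hub and knob line up straight down the slope to within about 1 mm. At the end the grip began to yield under rising force, so the lever was at its end stop.
- **Clear of the work:** the tool was about 170 mm above the bench and the force read about zero.

**Checks that were less clear:**
- The arm pose put the lever at about 1.55–1.59 rad, above its 1.50 limit. I put this down to the jaw yielding and 1–2 mm of calibration error.
- The last block measurement put its fence-side edge at −1.6 mm. That is the same as before clamping and within the camera's ~2 mm accuracy.
- I saw no sign of the other tools being moved, but I took no final top view to compare all of them.

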